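# Chock the beam tube before dropping its stop pins

### The arm

A 6-joint arm with a two-finger parallel gripper is mounted at the origin on the work surface. World frame = base frame: x ahead of the robot, y to its left, z up, the work surface at z = 0. Lengths are in mm, angles in rad, forces in N, time in s.
With the tool pointing down it reaches from about 425 to 950 mm from the base axis. Payload 14.7 kg.
Tool frame: the origin (TCP) lies midway between the tips of the shut fingers; the grasp point (between the pads) lies 19 mm behind it; z points along the fingers, y is the direction in which the jaws open and shut (so a half turn about z gives the same grasp; the last joint's range is limited). The gripper opens to 85 mm and grips with 20 to 120 N. Pads are 22 mm wide; open, the fingers measure 114 mm over their backs; the gripper's body (76 mm by 85 mm) begins 54 mm behind the grasp point. The pads swing forward as they close: fully open they stand 13 mm farther back than shut.
Start: joints at [1.234, 0.48, 1.596, -0, 1.065, -0.047], TCP at [185.72, 622.897, 231.297] pointing down, gripper open.
Joint ranges: [-2.75, 2.75], [-0.82, 2.05], [0.23, 2.67], [-1.56, 4.7], [0.09, 2.69], [-2.92, 2.92]. Speed limits (rad/s): [1.89, 1.89, 2.39, 3.01, 3.01, 3.01].

### API

Orientations are given as a 3x3 rotation matrix whose columns are the frame's x, y, z axes.
In Python, from station import state, cams, bot, spotter gives the robot as it stands. The module is installed in compiled form; this text tells all that it offers.
- The arm moves only by the shell command python3 -m jog 'ROWS' [FORCE]. ROWS is JSON, a list of rows, each an object with "translation": the shift along the tool's x, y, z in m, a list of three; "rotation": the turn, a rotation vector about the tool's x, y, z in degrees, a list of three; "claw": the finger opening in m, from 0 to 0.0854. In form: [{"translation": [dx, dy, dz], "rotation": [ax, ay, az], "claw": claw}, ...]. A call has 1 to 5 rows; each row shifts and turns the commanded pose from where the row before left it, along the tool's axes as they then stand; what a row does not reach is not made up. A row lasts 1/12 s, in which the tool goes at most 41.7 mm and 7.16 degrees, less where a joint would pass 70% of its speed; a pose out of reach is approached as far as the arm can. A call with a gripper value outside its range is refused whole. The fingers move at their own pace and stop on an object; FORCE is the grip in N (left out, the last holds). Time passes only in rows, so rows that do not move let the fingers close. It gives the time, the measured TCP pose, the force and the opening at its end, in the units of the state.
- state(): the state, without advancing time (a new reading comes with each control period).
- cams.snapshot(name): name is "scene" or "top" or "wrist"; returns (picture, depth): 480x640x3 uint8, red, green, blue; 480x640 float32, mm along the optical axis (not along the pixel's ray), 0 where there is no reading.
- cams.get_calibration(name): a dict with "camera_matrix" (3x3 intrinsics, pixels), "pose" (4x4, takes a point from camera to world coordinates); the wrist camera has in their place "mount" (4x4, takes a point from camera to tool coordinates, whose origin is the TCP and whose axes are the flange's). Camera axes: x right, y down, z forward; pixel columns grow to the right and rows downward; lengths in mm; the calibration is good to about 2 mm. A picture is of the moment at which its call begins: read the wrist's pose just before it. get_calibration takes no time and is no camera call.
- bot.hand_in(): hands the job in, once; it reports no verdict.
Trained networks look in the newest picture that a camera, given by its name, has taken for a name from the list of things; names that differ only in an ending like _2 or _b are one class to them, and where a whole thing is asked for, a point or a joint stands for the part that bears it (a point fixed in the world has none). Each returns a list of dicts, best first, with "conf" (0 to 1); they miss things now and then, are a little off and sometimes report something else, mostly with a low value. They report only what shows in the picture. A call takes as long as a camera call. They do not tell look-alikes from the thing itself.
- spotter.find_in(target, camera): "location" ([x, y, z] in mm, in world coordinates, good to about 4 mm: the middle of the surface that is visible of it).
The state is a dict: "t": time; "joints": joint angles; "qvel": joint speeds; "effort": joint torques, N m; "eef_pos": TCP position; "tool_rot": TCP orientation; "ft_force": force on the tool from outside, world axes, zero at the start; "wrist_torque": the same for the moment, N m; "grip_width": finger opening in mm.
Only numpy, scipy, OpenCV 4.12 (cv2) and the standard library are available. Lean on these libraries where they do the work, as an engineer would, in place of code of your own. Each camera call takes 0.05 s, during which the arm holds its last target.

### The job

Set the wedge chock on the sloping rack and push it, thin end first and square, snug against the low side of the steel tube, about midway along the tube between the two stop pins. Then press the knob at the side of the rack fully down, which sinks the stop pins, so that the tube stays where it is, held by the chock alone.

Things in the scene. Friction and masses are not known exactly. Their poses are not given: they have to be found in the camera images.
- rack: Black plate with aluminium cheeks, 240 (x) by 260 (y) mm, fixed. Origin: footprint centre at table height. It slopes 5 degrees down to its low edge at +x: top surface z = 34 mm - 0.0875 x. The tube lies across it along y. Two steel stop pins, 10 mm thick, stand 24 mm out of it at x = -15, y = -75 and +75 mm. Their knob is beside its +y edge, at x = -15, y = +155 mm.
- stop (a joint): Travel of the stop pins and their knob: 0 = up (start), 0.030 m = fully down, pins sunk. The knob is a flat round black disc, 34 mm across, on an upright rod; its top is 85 mm above the table when up, 55 mm when fully down. Pressing takes about 4 N all the way; no spring, it stays where it is left.
- tube_center (a point): Centre of a closed stainless steel tube, 56 mm across, 180 mm long, about 0.6 kg; this point's x axis is the tube's axis. It lies across the slope leaning on the two stop pins, centre at about x = -48, z = 66 mm in the rack's frame; without them it rolls down.
- chock_mid (a point): Middle of the loose white plastic wedge, 70 (x) by 50 (y) by 30 mm, on the table among a plain block and a V block of the same stuff; 15 mm above its underside. Thin end (1.5 mm) at -x; the face rises over 34 mm to a 36 mm flat top that ends at the upright heel, +x. Sides parallel, to be gripped at the middle or nearer the heel; 0.18 kg. Snug, this point is 45 mm downhill of the tube's centre.
Things that resemble listed ones, but are neither listed nor needed, are in the scene too. What is shaped like the part that bears chock_mid but orange is not meant. Of the things shaped like the part that bears tube_center, the bare steel one is meant.

How it is judged (in metres and radians):
On the way:
1. with the pins still up, the chock stands on the rack against the low side of the tube (within 10 mm), thin end to it, within 30 mm of its middle, square within 15 degrees (value of joint stop below 0.006 m and x of tube_center in the frame of chock_mid between -0.056 and -0.035 m and y of tube_center in the frame of chock_mid between -0.03 and 0.03 m and angle between the x axis of chock_mid and the x axis of rack, either way round below 0.26 rad and x of chock_mid in the frame of rack above -0.03 m and contact force between chock and rack above 0.2 N), for 0.2 s.
At the end, for the whole second after the job is handed in: The knob is down (at least 26 of its 30 mm), the tube lies at rest within 20 mm of where it was, leaning on the chock; the chock lies flat on the rack, thin end against the tube's low side, its middle within 30 mm of the tube's middle and square to it within 15 degrees (value of joint stop above 0.026 m and distance of tube_center from where it was at the start of the episode below 0.02 m and linear speed of tube below 0.01 m/s and contact force between tube and chock above 0.05 N and contact force between chock and rack above 0.2 N and x of tube_center in the frame of chock_mid between -0.056 and -0.035 m and y of tube_center in the frame of chock_mid between -0.03 and 0.03 m and angle between the x axis of chock_mid and the x axis of rack, either way round below 0.26 rad and angle between chock_mid's own z axis and vertical below 0.2 rad); the robot touches nothing.
It fails at once if the tube rolls away or is carried off (more than 40 mm from where it was) (distance of tube_center from where it was at the start of the episode above 0.04 m).
It also fails if it takes over 48 s, if anything falls off the work surface, if the arm or the gripper's body presses on something with over 40 N, if the wrist force passes 120 N, or if a joint passes its speed limit or range.

## Working session

There is one attempt and no reset: what is moved stays moved. The work goes in short steps, Python scripts to look and compute and a shell command to move; the robot and the scene stay as the last step left them, time stands still between calls to the robot, and variables do not carry over. Pictures are saved under pics/ and viewed, and the job is handed in when it is done.

```bash
mkdir -p pics
cat > h.py <<'E'
from station import state, cams, bot, spotter
import numpy as np, cv2
def snap(n,f):
    s=state(); p,d=cams.snapshot(n); cv2.imwrite('pics/'+f,p[:,:,::-1]); np.savez('pics/'+f[:-4]+'.npz',p=p,d=d,pos=s['eef_pos'],rot=s['tool_rot']); return p,d,s
def world(n,u,v,z,s=None):
    c=cams.get_calibration(n);K=np.array(c['camera_matrix'])
    if n=='wrist':
        T=np.eye(4);T[:3,:3]=np.array(s['tool_rot']);T[:3,3]=s['eef_pos'];T=T@np.array(c['mount'])
    else: T=np.array(c['pose'])
    u=np.asarray(u,float);v=np.asarray(v,float);z=np.asarray(z,float)
    P=np.stack([(u-K[0,2])/K[0,0]*z,(v-K[1,2])/K[1,1]*z,z],-1)
    return P@T[:3,:3].T+T[:3,3]
E
python3 - <<'E'
from h import *
for n in('scene','top','wrist'):
    snap(n,n+'0.png')
s=state();print(s)
for n in('top','scene'):
    for t in('rack','stop','tube_center','chock_mid'):
        print(n,t,[(np.round(x['location']),round(x['conf'],2)) for x in spotter.find_in(t,n)])
print(cams.get_calibration('wrist')['mount'])
E
```

```text
{'t': 0.15, 'joints': array([ 1.23440109e+00,  4.80653992e-01,  1.59672233e+00, -3.07854768e-05,
        1.06510034e+00, -4.66183136e-02]), 'qvel': array([-0.00175045, -0.00056551, -0.00160894,  0.00193336,  0.00199258,
       -0.00054753]), 'effort': array([-1.20429286e-04, -9.51145363e+01, -4.30456352e+01, -5.70371355e-05,
        8.21048539e-03, -2.90778746e-05]), 'eef_pos': array([185.62987178, 622.61079122, 230.84428568]), 'tool_rot': array([[-9.58311904e-01,  2.85724036e-01, -2.66374785e-04],
       [ 2.85724160e-01,  9.58311533e-01, -8.43345392e-04],
       [ 1.43059798e-05, -8.84297639e-04, -9.99999609e-01]]), 'ft_force': array([-0.79891667, -0.419219  , -0.56004231]), 'wrist_torque': array([ 0.06338477,  0.06792712, -0.05702824]), 'grip_width': 85.49777309833058}
top rack [(array([610., 163.,  33.]), 0.58)]
top stop [(array([602., 320.,  82.]), 0.72)]
top tube_center [(array([305., 176.,  56.]), 0.85), (array([546., 176.,  87.]), 0.68)]
top chock_mid [(array([ 611., -300.,   26.]), 0.68), (array([ 610., -412.,   31.]), 0.65)]
scene rack [(array([632., 179.,  33.]), 0.8)]
scene stop []
scene tube_center [(array([332., 177.,  42.]), 0.96), (array([567., 183.,  90.]), 0.58), (array([ 628., -292.,   38.]), 0.46)]
scene chock_mid [(array([ 627., -410.,   20.]), 0.73), (array([ 626., -292.,   34.]), 0.55)]
[[ 3.85261115e-04 -9.63711491e-01 -2.66945714e-01  6.71947079e+01]
 [ 9.99999693e-01  5.53502166e-04 -5.55001986e-04  7.22449397e-01]
 [ 6.82616822e-04 -2.66945418e-01  9.63711408e-01 -1.43125224e+02]
 [ 0.00000000e+00  0.00000000e+00  0.00000000e+00  1.00000000e+00]]
```

View pics/top0.png

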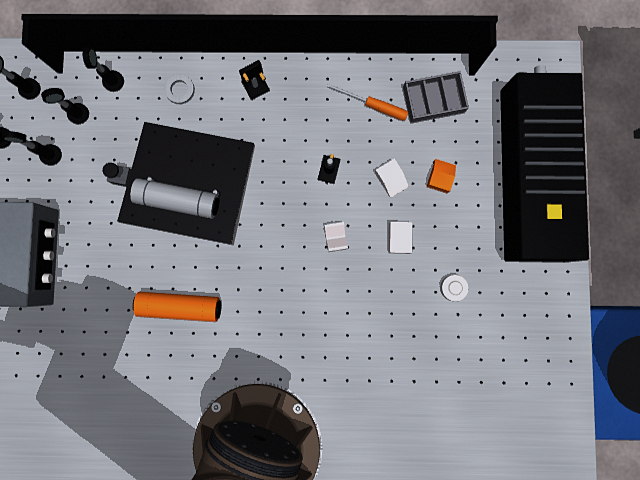

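View pics/scene0.png

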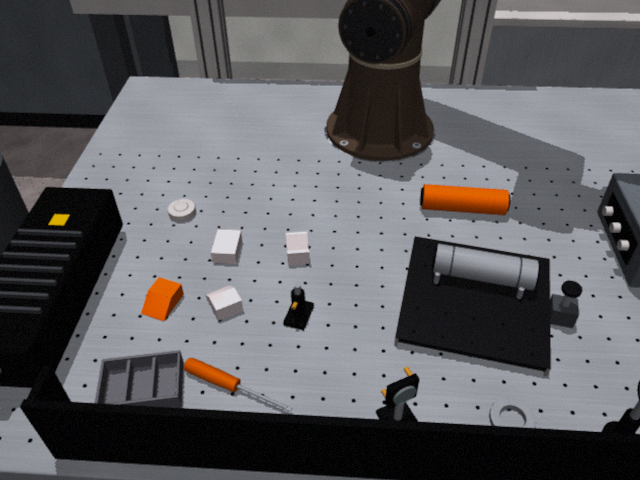

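Candidates for the chock in the top picture: white (392,177), white (336,236), white (401,237), orange (441,176). Orange is excluded; one of the white ones is the wedge. I'll check crops with depth. Tubes: steel at (175,197) on the rack; orange at (177,307), not meant.

Run:
```python
from h import *
a=np.load('pics/top0.npz');p,d=a['p'],a['d']
b=np.load('pics/scene0.npz')
c1=cv2.resize(p[150:260,310:470],None,fx=5,fy=5,interpolation=cv2.INTER_CUBIC)
c2=cv2.resize(b['p'][220:330,130:330],None,fx=4,fy=4,interpolation=cv2.INTER_CUBIC)
cv2.imwrite('pics/c1.png',c1[:,:,::-1]);cv2.imwrite('pics/c2.png',c2[:,:,::-1])
V,U=np.mgrid[0:480,0:640]
W=world('top',U,V,d)
for (u,v) in((392,177),(336,236),(401,237)):
    print(u,v);print(np.round(W[v-20:v+21:3,u-20:u+21:3,2]).astype(int))
# rack mask
m=(W[...,2]>15)&(W[...,2]<52)&(p.max(-1)<70)&(U>100)&(U<270)&(V>110)&(V<255)
n,l,st,ce=cv2.connectedComponentsWithStats(m.astype(np.uint8))
i=1+np.argmax(st[1:,4]);q=W[l==i]
print(st[i],cv2.minAreaRect(q[:,:2].astype(np.float32)))
A=np.c_[q[:,:2],np.ones(len(q))];co=np.linalg.lstsq(A,q[:,2],rcond=None)[0];print(co)
m=(W[...,2]>70)&(U>125)&(U<225)&(V>170)&(V<222)
q=W[m];print(cv2.minAreaRect(q[:,:2].astype(np.float32)),q[:,2].max())
```

```text
392 177
[[-2 -4 -2  3 -2  1 -1  4 -5 -1  0 -3 -1  0]
 [-4 -1 -4  1  0  0  3 31  1  2 -2 -4  1 -1]
 [-2  1 -1 -2  3 30 32 29 30  3 -7  1  0  3]
 [-5  3  0 29 28 32 32 28 29 -3 -2 -3 -3  1]
 [-1 -5 31 27 30 29 27 27 27 30 -2 -3  3 -2]
 [-2 13 30 28 28 27 28 28 30 31 28  3 -2  1]
 [-1  0 20 28 31 33 24 31 28 30 26  0  0  5]
 [-1  2  7 28 29 30 31 26 28 20 23 18 -2  2]
 [-4  0 -2 14 30 28 25 23 22 18 19 15 -2 -3]
 [-2  1 -2  0 24 26 21 19 17 14 12  6 -2  2]
 [ 0  3 -1 -1 12 17 14 10 10 12  5  2 -3  1]
 [ 1  0  0  0  1 13 15  6 11  3  2 -1 -2  1]
 [-3 -4 -1 -2  0  1  9  3  1  1  3 -1 -1 -3]
 [ 0  1  5  2 -2  3  1 -3 -3 -3  1  2  0  0]]
336 236
[[   0    0   -2   -3   -3    0   -3    1    1    0   -3   -1   -1    1]
 [  -1    2   -1   -1    0   -1    0    1    3   -3    1   -3   -3   -1]
 [   0   -1    3   -1   -2    0   -1    1    1   30   -3   -1    2   -1]
 [   1   -2   -3   37   34   31   32   31   30   30    2    3    0   -1]
 [  -3    2   -1   32   29   27   28   26   24   23   -1   -1    1    1]
 [  -1    3   -4   25   22   23   19   17   22   19   -3   -1    1   -1]
 [  -1   -2   -
[... 1187 characters left out ...]
5   26   30   30   28   31   28    2    1   -4]
 [  -4   -3    2   31   30   31   29   29   32   28   32   -3   -3    0]
 [  -3    1    0   30   29   29   28   28   28   28   29    3   -3    1]
 [  -2    4    1   24   30   27   35   29   29   28   28   -2   -3   -3]
 [   1    1    0    1    4    6    9   14   15   16   -4    2    0    0]
 [   1   -1   -2   -2    2   -1   -1   -1    0   -2   -1 1167    3   -3]]
[ 107  122  147  122 9635] ((597.916015625, 191.73338317871094), (306.7699890136719, 240.83642578125), 79.29608154296875)
[-8.68199990e-02  1.75594965e-02  8.22032009e+01]
((494.8355712890625, 61.6103515625), (453.0035400390625, 90.59843444824219), 66.57106018066406) 1166.8538498397018
```

View pics/c1.png

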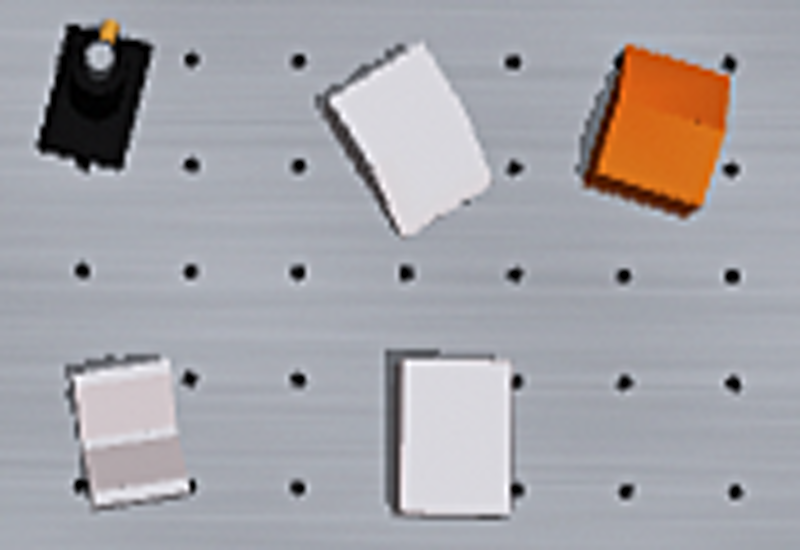

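View pics/c2.png

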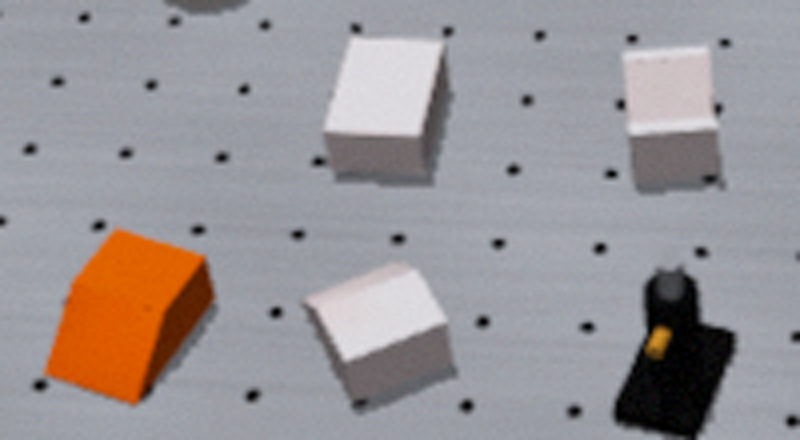

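The white piece at (392,177) has a flat top that falls away toward lower right (image), so it is the wedge; (336,236) is the V block and (401,237) the plain block. Next I fit the poses.

```bash
cat > fit.py <<'E'
from h import *
from scipy.optimize import minimize, differential_evolution
def wedge_h(xl,yl):
    h=np.where(xl>-1,30,30-(28.5/34)*(-1-xl)); 
    inside=(np.abs(xl)<35)&(np.abs(yl)<25)
    return np.where(inside,h,0)
def fit_chock(P,c0):
    P=P[(np.abs(P[:,0]-c0[0])<65)&(np.abs(P[:,1]-c0[1])<65)&(P[:,2]<60)&(P[:,2]>-15)]
    def cost(q):
        c,s=np.cos(q[2]),np.sin(q[2]);dx,dy=P[:,0]-q[0],P[:,1]-q[1]
        return np.minimum(np.abs(wedge_h(c*dx+s*dy,-s*dx+c*dy)-P[:,2]),12).mean()
    r=differential_evolution(cost,[(c0[0]-25,c0[0]+25),(c0[1]-25,c0[1]+25),(-np.pi,np.pi)],seed=1,popsize=20,tol=1e-6)
    return r.x,r.fun
E
python3 - <<'E'
from fit import *
V,U=np.mgrid[0:480,0:640]
for n,c in(('top',(605,-300)),('scene',(620,-295))):
    a=np.load(f'pics/{n}0.npz');p,d=a['p'],a['d'];ok=d>0
    P=world(n,U[ok],V[ok],d[ok])
    print(n,fit_chock(P,c))
    W=world(n,U,V,d)
    m=ok&(p.max(-1)<60)&(W[...,2]>15)&(W[...,2]<55)&(W[...,0]>420)&(W[...,0]<760)&(W[...,1]>10)&(W[...,1]<370)
    m=cv2.morphologyEx(m.astype(np.uint8),cv2.MORPH_OPEN,np.ones((13,13),np.uint8))
    k,l,st,ce=cv2.connectedComponentsWithStats(m)
    i=1+np.argmax(st[1:,4]);q=W[l==i]
    print(cv2.minAreaRect(q[:,:2].astype(np.float32)))
    A=np.c_[q[:,:2],np.ones(len(q))];print(np.linalg.lstsq(A,q[:,2],rcond=None)[0])
    m=ok&(W[...,2]>72)&(W[...,2]<120)&(W[...,0]>480)&(W[...,0]<620)&(W[...,1]>60)&(W[...,1]<285)
    q=W[m];print('tube',len(q),cv2.minAreaRect(q[:,:2].astype(np.float32)),np.percentile(q[:,2],97))
    m=ok&(W[...,2]>74)&(W[...,2]<100)&(W[...,0]>560)&(W[...,0]<650)&(W[...,1]>290)&(W[...,1]<345)
    q=W[m];print('knob',len(q),np.median(q,0),cv2.minAreaRect(q[:,:2].astype(np.float32)) if len(q) else 0)
E
```

```text
top (array([ 6.09578913e+02, -2.99104458e+02,  5.55236497e-01]), np.float64(2.0067485774573344))
((593.6155395507812, 169.8095703125), (260.97149658203125, 240.3074951171875), 79.48700714111328)
[-8.75967328e-02  1.75101609e-02  8.27771390e+01]
tube 2089 ((548.0730590820312, 184.66326904296875), (188.56211853027344, 55.12616729736328), 79.18113708496094) 95.85601490337754
knob 196 [606.66384865 322.41572505  84.37480799] ((606.8082885742188, 323.7039794921875), (34.773597717285156, 31.35665512084961), 86.79887390136719)
scene (array([ 6.08663276e+02, -2.99779292e+02,  5.75999131e-01]), np.float64(2.1606077576744975))
((596.8883666992188, 171.86279296875), (267.6439208984375, 243.46023559570312), 78.2130355834961)
[-8.70656540e-02  1.46607987e-02  8.18341791e+01]
tube 2388 ((553.8346557617188, 183.31536865234375), (187.3899688720703, 52.93181228637695), 79.4960708618164) 93.70979967272818
knob 283 [611.02495181 321.91882143  82.75073463] ((608.7880859375, 323.43499755859375), (32.808082580566406, 34.84724807739258), 81.96283721923828)
```

View pics/wrist0.png

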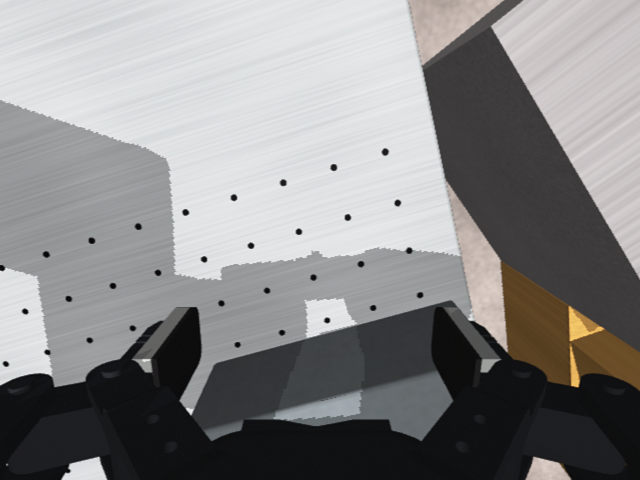

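Rack at about (594,169), yaw -10.6°; tube centre is at rack (-48, +6); knob matches (608,325). The chock is at (609,-299), yaw about 32.5°, and both cameras agree. First I travel over the rack.

```bash
python3 -m jog '[{"translation":[-0.034,-0.0223,0],"rotation":[0,0,0],"claw":0.0854},{"translation":[-0.034,-0.0223,0],"rotation":[0,0,0],"claw":0.0854},{"translation":[-0.034,-0.0223,0],"rotation":[0,0,0],"claw":0.0854},{"translation":[-0.034,-0.0223,0],"rotation":[0,0,0],"claw":0.0854},{"translation":[-0.034,-0.0223,0],"rotation":[0,0,0],"claw":0.0854}]' 60
python3 -m jog '[{"translation":[-0.034,-0.0223,0],"rotation":[0,0,0],"claw":0.0854},{"translation":[-0.034,-0.0223,0],"rotation":[0,0,0],"claw":0.0854},{"translation":[-0.034,-0.0223,0],"rotation":[0,0,0],"claw":0.0854},{"translation":[-0.034,-0.0223,0],"rotation":[0,0,0],"claw":0.0854},{"translation":[-0.034,-0.0223,0],"rotation":[0,0,0],"claw":0.0854}]'
python3 -m jog '[{"translation":[-0.034,-0.0223,0],"rotation":[0,0,0],"claw":0.0854},{"translation":[-0.034,-0.0223,0],"rotation":[0,0,0],"claw":0.0854},{"translation":[0,0,0],"rotation":[0,0,0],"claw":0.0854}]'
python3 - <<'E'
from h import *
snap('wrist','w1.png')
E
```

```text
t: 0.97
eef_pos: [317.6, 466.0, 231.4]
tool_rot: [[-0.958, 0.285, 0.0], [0.285, 0.958, 0.0], [-0.0, 0.0, -1.0]]
ft_force: [1.0, 0.5, -0.1]
grip_width: 85.4
t: 1.38
eef_pos: [448.8, 310.3, 231.6]
tool_rot: [[-0.958, 0.286, 0.0], [0.286, 0.958, 0.0], [-0.0, 0.0, -1.0]]
ft_force: [0.9, 1.4, 0.3]
grip_width: 85.1
t: 1.63
eef_pos: [504.4, 245.1, 231.5]
tool_rot: [[-0.957, 0.289, 0.002], [0.289, 0.957, -0.001], [-0.002, -0.0, -1.0]]
ft_force: [0.4, 0.4, -0.1]
grip_width: 85.3
```

View pics/w1.png

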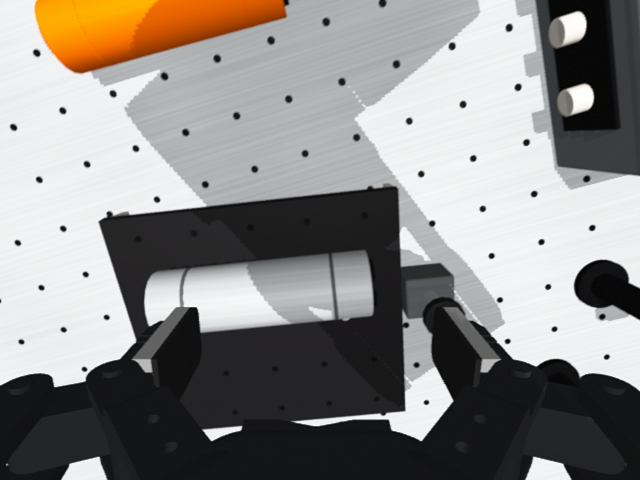

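The picture shows the tube lying at (260,290) on the rack, with the knob at (440,312) partly hidden by the finger. Next I refine the tube and rack poses from this depth picture.

Run:
```python
from h import *
V,U=np.mgrid[0:480,0:640]
a=np.load('pics/w1.npz');p,d=a['p'],a['d'];s={'eef_pos':a['pos'],'tool_rot':a['rot']}
W=world('wrist',U,V,d,s);ok=d>0
m=ok&(W[...,2]>76)&(W[...,2]<110)&(W[...,0]>480)&(W[...,0]<620)&(W[...,1]>60)&(W[...,1]<285)&(V<305)
q=W[m];print('tube',len(q),cv2.minAreaRect(q[:,:2].astype(np.float32)),np.percentile(q[:,2],95))
m=ok&(p.max(-1)<60)&(W[...,2]>18)&(W[...,2]<52)&(W[...,0]>420)&(W[...,0]<760)&(W[...,1]>20)&(W[...,1]<320)&(V<400)
q=W[m];A=np.c_[q[:,:2],np.ones(len(q))];c=np.linalg.lstsq(A,q[:,2],rcond=None)[0];print(len(q),c, c@[594,169,1])
# cylinder fit
from scipy.optimize import least_squares
m=ok&(W[...,2]>66)&(W[...,2]<110)&(U>150)&(U<372)&(V>250)&(V<330)&(W[...,0]>500)&(W[...,0]<600)&(p.min(-1)>75)
q=W[m]
def r(x):
    e=np.array([np.cos(x[2]),np.sin(x[2]),0]);v=q-[x[0],184,x[1]];v=v-np.outer(v@e,e);return np.linalg.norm(v,axis=1)-28
f=least_squares(r,[547,66,1.385],loss='soft_l1');print('cyl x at y=184, z, yaw',f.x[0],f.x[1],np.degrees(f.x[2]),len(q),np.abs(f.fun).mean())
e=np.array([np.cos(f.x[2]),np.sin(f.x[2])]);t=(q[:,:2]-[f.x[0],184])@e;print(np.percentile(t,[0.3,99.7]))
```

```text
tube 8353 ((532.5794067382812, 189.0623779296875), (189.26708984375, 38.95228958129883), 72.65945434570312) 94.58154750337448
36242 [-8.36923195e-02  1.38036845e-02  8.18001844e+01] 34.41976929606058
cyl x at y=184, z, yaw 548.9130566791989 66.44187204787278 79.35666676105063 12906 0.4973784851867756
[-84.73242384  90.03843443]
```

```bash
python3 -m jog '[{"translation":[-0.0187,-0.0347,0],"rotation":[0,0,0],"claw":0.0854},{"translation":[-0.0187,-0.0347,0],"rotation":[0,0,0],"claw":0.0854},{"translation":[-0.0187,-0.0347,0],"rotation":[0,0,0],"claw":0.0854},{"translation":[-0.0187,-0.0347,0],"rotation":[0,0,0],"claw":0.0854},{"translation":[-0.0187,-0.0347,0],"rotation":[0,0,0],"claw":0.0854}]' 
python3 -m jog '[{"translation":[-0.0187,-0.0347,0],"rotation":[0,0,0],"claw":0.0854},{"translation":[-0.0187,-0.0347,0],"rotation":[0,0,0],"claw":0.0854},{"translation":[-0.0187,-0.0347,0],"rotation":[0,0,0],"claw":0.0854},{"translation":[-0.0187,-0.0347,0],"rotation":[0,0,0],"claw":0.0854},{"translation":[-0.0187,-0.0347,0],"rotation":[0,0,0],"claw":0.0854}]' 
python3 -m jog '[{"translation":[-0.0187,-0.0347,0],"rotation":[0,0,0],"claw":0.0854},{"translation":[-0.0187,-0.0347,0],"rotation":[0,0,0],"claw":0.0854},{"translation":[-0.0187,-0.0347,0],"rotation":[0,0,0],"claw":0.0854},{"translation":[-0.0187,-0.0347,0],"rotation":[0,0,0],"claw":0.0854},{"translation":[0,0,0],"rotation":[0,0,7],"claw":0.0854}]' 
python3 -m jog '[{"translation":[0,0,0],"rotation":[0,0,7],"claw":0.0854},{"translation":[0,0,0],"rotation":[0,0,7],"claw":0.0854},{"translation":[0,0,0],"rotation":[0,0,7],"claw":0.0854},{"translation":[0,0,0],"rotation":[0,0,7],"claw":0.0854},{"translation":[0,0,0],"rotation":[0,0,7],"claw":0.0854}]' 
python3 -m jog '[{"translation":[0,0,0],"rotation":[0,0,7],"claw":0.0854},{"translation":[0,0,0],"rotation":[0,0,7],"claw":0.0854},{"translation":[0,0,0],"rotation":[0,0,7],"claw":0.0854},{"translation":[0,0,0],"rotation":[0,0,7],"claw":0.0854},{"translation":[0,0,0],"rotation":[0,0,7],"claw":0.0854}]' 
python3 -m jog '[{"translation":[0,0,0],"rotation":[0,0,7],"claw":0.0854},{"translation":[0,0,0],"rotation":[0,0,7],"claw":0.0854},{"translation":[0,0,0],"rotation":[0,0,7],"claw":0.0854},{"translation":[0,0,0],"rotation":[0,0,7],"claw":0.0854},{"translation":[0,0,0],"rotation":[0,0,7],"claw":0.0854}]' 
python3 -m jog '[{"translation":[0,0,0],"rotation":[0,0,7],"claw":0.0854},{"translation":[0,0,0],"rotation":[0,0,7],"claw":0.0854},{"translation":[0,0,0],"rotation":[0,0,4.9],"claw":0.0854},{"translation":[0,0,0],"rotation":[0,0,0],"claw":0.0854}]'
python3 - <<'E'
from fit import *
p,d,s=snap('wrist','w2.png')
V,U=np.mgrid[0:480,0:640];ok=d>0
P=world('wrist',U[ok],V[ok],d[ok],s)
f=fit_chock(P,(609,-299));print(f,np.degrees(f[0][2]))
print(np.degrees(np.arctan2(s['tool_rot'][1,1],s['tool_rot'][0,1])),s['eef_pos'])
E
```

```text
t: 2.1
eef_pos: [540.0, 56.1, 231.5]
tool_rot: [[-0.959, 0.285, 0.0], [0.285, 0.959, 0.0], [-0.0, 0.0, -1.0]]
ft_force: [1.8, 0.4, -0.7]
grip_width: 85.5
t: 2.52
eef_pos: [580.4, -137.0, 231.4]
tool_rot: [[-0.959, 0.285, 0.0], [0.285, 0.959, 0.0], [-0.0, 0.0, -1.0]]
ft_force: [0.8, 1.1, 1.2]
grip_width: 85.8
t: 2.93
eef_pos: [613.5, -296.1, 231.1]
tool_rot: [[-0.918, 0.397, 0.001], [0.397, 0.918, -0.002], [-0.002, -0.001, -1.0]]
ft_force: [-1.8, 0.5, 0.6]
grip_width: 85.4
t: 3.35
eef_pos: [612.6, -289.3, 231.2]
tool_rot: [[-0.516, 0.856, -0.0], [0.856, 0.516, 0.0], [0.0, 0.0, -1.0]]
ft_force: [-0.9, 0.6, 0.1]
grip_width: 85.3
t: 3.77
eef_pos: [612.6, -289.2, 231.3]
tool_rot: [[0.068, 0.998, -0.0], [0.998, -0.068, 0.0], [0.0, -0.0, -1.0]]
ft_force: [-0.5, -0.1, 0.6]
grip_width: 85.3
t: 4.18
eef_pos: [612.6, -289.2, 231.3]
tool_rot: [[0.628, 0.778, -0.0], [0.778, -0.628, 0.0], [0.0, -0.0, -1.0]]
ft_force: [-0.5, -0.1, 0.3]
grip_width: 85.3
t: 4.52
eef_pos: [612.6, -289.3, 231.3]
tool_rot: [[0.845, 0.534, -0.0], [0.534, -0.845, 0.0], [0.0, -0.0, -1.0]]
ft_force: [-0.7, 0.0, -0.9]
grip_width: 85.4
(array([ 6.08958591e+02, -2.99466322e+02,  5.65405550e-01]), np.float64(0.8824253671000479)) 32.39535170000411
-57.7124738395956 [ 612.57116222 -289.32019814  231.28358767]
```

View pics/w2.png

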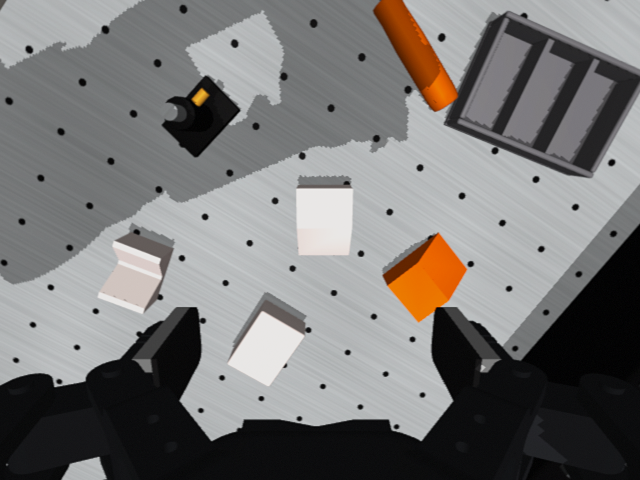

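The wedge is at (325,220), square in the tool frame with its heel up; its flat is at the +x end of the tool. Descending, with a 6.6 mm correction in y.

```bash
python3 -m jog '[{"translation":[0,0.0066,0.030],"rotation":[0,0,0],"claw":0.0854},{"translation":[0,0,0.035],"rotation":[0,0,0],"claw":0.0854},{"translation":[0,0,0.035],"rotation":[0,0,0],"claw":0.0854},{"translation":[0,0,0.035],"rotation":[0,0,0],"claw":0.0854},{"translation":[0,0,0.035],"rotation":[0,0,0],"claw":0.0854}]' 
python3 -m jog '[{"translation":[0,0,0.025],"rotation":[0,0,0],"claw":0.0854},{"translation":[0,0,0.015],"rotation":[0,0,0],"claw":0.0854},{"translation":[0,0,0.01],"rotation":[0,0,0],"claw":0.0854},{"translation":[0,0,0.008],"rotation":[0,0,0],"claw":0.0854},{"translation":[0,0,0],"rotation":[0,0,0],"claw":0.0854}]'
```

```text
t: 4.98
eef_pos: [616.0, -295.4, 60.0]
tool_rot: [[0.841, 0.541, 0.0], [0.541, -0.841, -0.0], [0.0, 0.0, -1.0]]
ft_force: [1.5, 0.0, 0.6]
grip_width: 85.3
t: 5.4
eef_pos: [615.8, -295.9, 2.8]
tool_rot: [[0.843, 0.538, -0.0], [0.538, -0.843, 0.0], [-0.0, -0.0, -1.0]]
ft_force: [-0.2, -0.4, 0.9]
grip_width: 85.4
```

```bash
python3 -m jog '[{"translation":[0,0,0],"rotation":[0,0,0],"claw":0.03},{"translation":[0,0,0],"rotation":[0,0,0],"claw":0.03},{"translation":[0,0,0],"rotation":[0,0,0],"claw":0.03},{"translation":[0,0,0],"rotation":[0,0,0],"claw":0.03},{"translation":[0,0,0],"rotation":[0,0,0],"claw":0.03}]' 50
python3 -m jog '[{"translation":[0,0,0],"rotation":[0,0,0],"claw":0.03},{"translation":[0,0,0],"rotation":[0,0,0],"claw":0.03},{"translation":[0,0,0],"rotation":[0,0,0],"claw":0.03},{"translation":[0,0,0],"rotation":[0,0,0],"claw":0.03},{"translation":[0,0,-0.01],"rotation":[0,0,0],"claw":0.03}]' 
python3 -m jog '[{"translation":[0,0,-0.02],"rotation":[0,0,0],"claw":0.03},{"translation":[0,0,-0.03],"rotation":[0,0,0],"claw":0.03},{"translation":[0,0,-0.035],"rotation":[0,0,0],"claw":0.03},{"translation":[0,0,-0.035],"rotation":[0,0,0],"claw":0.03},{"translation":[0,0,-0.03],"rotation":[0,0,0],"claw":0.03}]'
python3 - <<'E'
from fit import *
p,d,s=snap('wrist','w3.png')
E
```

```text
t: 5.82
eef_pos: [616.7, -296.5, 4.9]
tool_rot: [[0.843, 0.537, 0.002], [0.537, -0.843, -0.001], [0.001, 0.002, -1.0]]
ft_force: [-1.3, 0.5, 7.5]
grip_width: 49.0
t: 6.23
eef_pos: [615.3, -295.8, 13.1]
tool_rot: [[0.843, 0.537, -0.001], [0.537, -0.843, 0.001], [-0.001, -0.001, -1.0]]
ft_force: [-0.6, 0.3, -1.3]
grip_width: 49.1
t: 6.65
eef_pos: [616.0, -296.2, 166.8]
tool_rot: [[0.843, 0.537, 0.002], [0.537, -0.843, -0.001], [0.001, 0.002, -1.0]]
ft_force: [1.8, -0.7, -1.2]
grip_width: 49.4
```

View pics/w3.png

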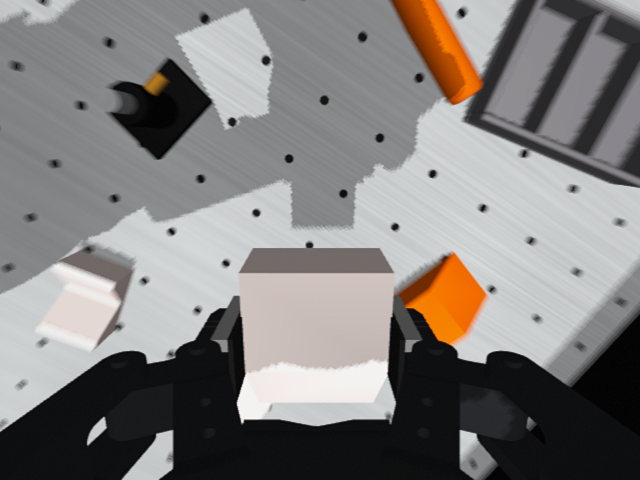

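The wedge is held squarely between the pads at (315,320), heel toward the camera. Next I measure its pose in the tool frame.

Run:
```python
from h import *
a=np.load('pics/w3.npz');p,d=a['p'],a['d']
V,U=np.mgrid[0:480,0:640]
K=np.array(cams.get_calibration('wrist')['camera_matrix']);M=np.array(cams.get_calibration('wrist')['mount'])
P=np.stack([(U-K[0,2])/K[0,0]*d,(V-K[1,2])/K[1,1]*d,d],-1)@M[:3,:3].T+M[:3,3]
for v in range(244,404,8): print(v,np.round(P[v,[260,320,370]],1).tolist())
q=P[285:350,255:380].reshape(-1,3);A=np.c_[q[:,:2],np.ones(len(q))];print(np.linalg.lstsq(A,q[:,2],rcond=None)[0])
print(P[320,236:246],P[320,386:396])
```

```text
244 [[-15.3, -46.2, 165.7], [-15.5, 3.3, 166.8], [-15.7, 44.8, 167.4]]
252 [[27.2, -21.2, -2.5], [26.9, 1.4, -1.7], [26.9, 20.4, -1.6]]
260 [[27.3, -19.8, -13.0], [27.1, 1.3, -12.3], [26.8, 19.1, -11.4]]
268 [[27.1, -18.7, -21.1], [27.0, 1.2, -20.8], [27.0, 17.9, -20.7]]
276 [[25.9, -18.1, -25.6], [26.3, 1.2, -26.6], [68.4, -0.2, -143.1]]
284 [[22.8, -18.3, -24.6], [22.9, 1.2, -24.8], [23.5, 17.2, -26.3]]
292 [[20.2, -18.4, -25.0], [20.4, 1.2, -25.7], [20.4, 17.4, -25.7]]
300 [[17.8, -18.3, -25.9], [17.3, 1.2, -24.9], [17.7, 17.5, -25.8]]
308 [[14.9, -18.5, -25.8], [15.3, 1.2, -26.7], [14.8, 17.7, -25.7]]
316 [[11.8, -18.6, -25.4], [11.3, 1.2, -24.4], [12.0, 17.7, -25.9]]
324 [[9.0, -18.7, -25.6], [8.8, 1.2, -25.3], [9.0, 17.9, -25.6]]
332 [[6.0, -18.8, -25.5], [5.6, 1.3, -24.8], [5.6, 18.1, -24.7]]
340 [[3.0, -19.0, -25.5], [3.5, 1.3, -26.3], [2.7, 18.2, -25.0]]
348 [[-0.4, -19.2, -24.9], [0.3, 1.3, -26.1], [0.2, 18.2, -25.9]]
356 [[-3.1, -19.2, -25.5], [-2.9, 1.3, -25.8], [-3.1, 18.3, -25.5]]
364 [[-6.2, -19.3, -25.5], [-6.0, 1.3, -25.7], [-5.8, 18.4, -26.0]]
372 [[-9.2, -19.4, -25
[... 447 characters left out ...]
-25.04375346 -28.3026538 ]
 [ 11.81526355 -24.70148285 -28.38805195]
 [ 11.02553795 -24.71560958 -26.78639572]
 [ 10.64277056 -24.54891559 -26.01002425]
 [ 10.51085038 -24.27338973 -25.7423557 ]
 [ 10.48894441 -23.95117353 -25.69778973]
 [ 10.77140246 -23.50545483 -26.27045919]] [[ 10.28360392  23.19642615 -25.2611533 ]
 [ 10.74152874  23.34237404 -26.18981961]
 [ 10.52116615  23.76362239 -25.74271643]
 [ 10.48948224  24.10827697 -25.67830998]
 [ 10.59733052  24.39398676 -25.89691748]
 [ 12.04549323  24.1010783  -28.83409792]
 [ 11.81690682  24.52350297 -28.37031529]
 [ 11.82477242  24.84397952 -28.38613053]
 [ 12.01390784  25.08316559 -28.76961845]
 [ 11.24438493  25.75511821 -27.20864214]]
```

Chock in the hand: its middle is at tool x = -8, y ≈ 0, underside at tool z ≈ +4.5, square. Carrying it over the rack.

```bash
python3 -m jog '[{"translation":[0.022,-0.032,0],"rotation":[0,0,0],"claw":0.03},{"translation":[0.022,-0.032,0],"rotation":[0,0,0],"claw":0.03},{"translation":[0.022,-0.032,0],"rotation":[0,0,0],"claw":0.03},{"translation":[0.022,-0.032,0],"rotation":[0,0,0],"claw":0.03},{"translation":[0.022,-0.032,0],"rotation":[0,0,0],"claw":0.03}]'
python3 -m jog '[{"translation":[0.022,-0.032,0],"rotation":[0,0,0],"claw":0.03},{"translation":[0.022,-0.032,0],"rotation":[0,0,0],"claw":0.03},{"translation":[0.022,-0.032,0],"rotation":[0,0,0],"claw":0.03},{"translation":[0.022,-0.032,0],"rotation":[0,0,0],"claw":0.03},{"translation":[0.022,-0.032,0],"rotation":[0,0,0],"claw":0.03}]'
python3 -m jog '[{"translation":[0.022,-0.032,0],"rotation":[0,0,0],"claw":0.03},{"translation":[0.022,-0.032,0],"rotation":[0,0,0],"claw":0.03},{"translation":[0,0,0],"rotation":[0,0,7],"claw":0.03},{"translation":[0,0,0],"rotation":[0,0,7],"claw":0.03},{"translation":[0,0,0],"rotation":[0,0,7],"claw":0.03}]'
python3 -m jog '[{"translation":[0,0,0],"rotation":[0,0,7],"claw":0.03},{"translation":[0,0,0],"rotation":[0,0,7],"claw":0.03},{"translation":[0,0,0],"rotation":[0,0,7],"claw":0.03},{"translation":[0,0,0],"rotation":[0,-5,1.2],"claw":0.03},{"translation":[0,0,0],"rotation":[0,0,0],"claw":0.03}]'
python3 - <<'E'
from h import *
s=state();R=s['tool_rot'];print(s['eef_pos'],R,np.degrees(np.arctan2(R[1,0],R[0,0])),np.degrees(np.arcsin(R[2,0])))
print('to hover',R.T@(np.array([631,169.6,65.7])-s['eef_pos']))
E
```

```text
t: 7.12
eef_pos: [622.4, -100.4, 164.2]
tool_rot: [[0.844, 0.537, 0.001], [0.537, -0.844, -0.0], [0.001, 0.001, -1.0]]
ft_force: [0.4, 0.5, -2.3]
grip_width: 48.8
t: 7.53
eef_pos: [629.2, 93.9, 164.2]
tool_rot: [[0.843, 0.537, 0.001], [0.537, -0.843, 0.0], [0.001, 0.0, -1.0]]
ft_force: [1.0, -1.0, -2.2]
grip_width: 48.8
t: 7.95
eef_pos: [632.0, 170.8, 164.0]
tool_rot: [[0.981, 0.195, 0.001], [0.195, -0.981, 0.0], [0.0, 0.0, -1.0]]
ft_force: [0.8, -0.0, -2.8]
grip_width: 49.4
t: 8.37
eef_pos: [633.1, 169.5, 164.1]
tool_rot: [[0.978, -0.187, -0.089], [-0.187, -0.982, 0.016], [-0.09, 0.0, -0.996]]
ft_force: [-0.3, -1.5, -2.2]
grip_width: 48.9
[633.12215281 169.4795698  164.14463299] [[ 9.78293408e-01 -1.87362974e-01 -8.85275376e-02]
 [-1.86639930e-01 -9.82290655e-01  1.64500827e-02]
 [-9.00419093e-02  4.29765984e-04 -9.95937885e-01]] -10.801157416744296 -5.166018108017166
to hover [ 6.76557753  0.23700725 98.23458957]
```

```bash
python3 -m jog '[{"translation":[0.006,0,0.025],"rotation":[0,0,0],"claw":0.03},{"translation":[0,0,0.03],"rotation":[0,0,0],"claw":0.03},{"translation":[0,0,0.025],"rotation":[0,0,0],"claw":0.03},{"translation":[0,0,0.018],"rotation":[0,0,0],"claw":0.03},{"translation":[0,0,0],"rotation":[0,0,0],"claw":0.03}]'
python3 - <<'E'
from h import *
p,d,s=snap('wrist','w4.png');snap('scene','s4.png')
R=s['tool_rot'];print(R.T@(np.array([598.9,175.6,38.4])-s['eef_pos']),s['ft_force'])
E
```

```text
t: 8.78
eef_pos: [627.2, 169.5, 61.9]
tool_rot: [[0.979, -0.184, -0.089], [-0.184, -0.983, 0.014], [-0.09, 0.003, -0.996]]
ft_force: [-1.6, -0.4, -2.4]
grip_width: 49.1
[-26.67927787  -0.82941834  26.04250214] [-1.5794312  -0.39430621 -2.38891763]
```

View pics/w4.png

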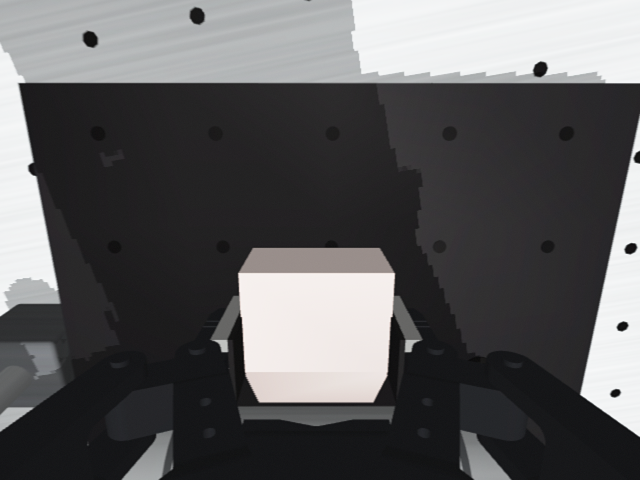

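View pics/s4.png

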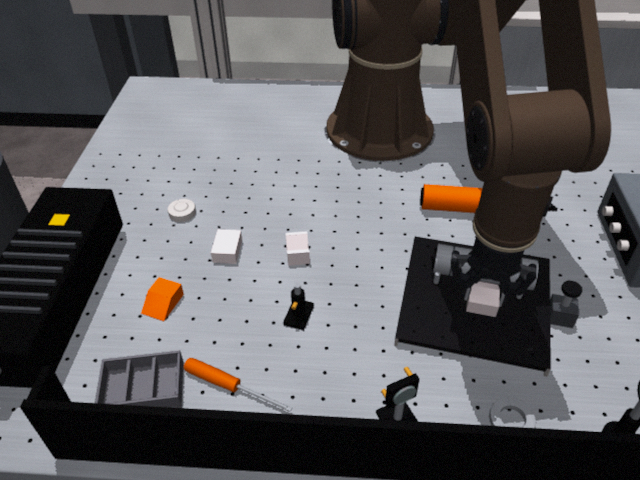

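The chock hovers square over the low half of the rack, with the tube visible just behind it (315,410). Lowering it.

```bash
python3 -m jog '[{"translation":[0,0,0.012],"rotation":[0,0,0],"claw":0.03},{"translation":[0,0,0.008],"rotation":[0,0,0],"claw":0.03},{"translation":[0,0,0.002],"rotation":[0,0,0],"claw":0.03},{"translation":[0,0,0],"rotation":[0,0,0],"claw":0.03}]'
python3 -m jog '[{"translation":[0,0,0.0015],"rotation":[0,0,0],"claw":0.03},{"translation":[0,0,0],"rotation":[0,0,0],"claw":0.03}]'
python3 -m jog '[{"translation":[0,0,0.0015],"rotation":[0,0,0],"claw":0.03},{"translation":[0,0,0],"rotation":[0,0,0],"claw":0.03}]'
```

```text
t: 9.22
eef_pos: [627.4, 170.3, 42.8]
tool_rot: [[0.979, -0.186, -0.086], [-0.185, -0.983, 0.015], [-0.088, 0.001, -0.996]]
ft_force: [-0.7, 0.2, -1.1]
grip_width: 48.8
t: 9.38
eef_pos: [627.9, 170.4, 41.9]
tool_rot: [[0.979, -0.186, -0.085], [-0.185, -0.983, 0.015], [-0.087, 0.001, -0.996]]
ft_force: [-0.3, 0.4, -2.4]
grip_width: 49.1
t: 9.55
eef_pos: [627.6, 170.4, 40.3]
tool_rot: [[0.979, -0.186, -0.086], [-0.185, -0.983, 0.015], [-0.087, 0.001, -0.996]]
ft_force: [-0.4, -0.7, -2.7]
grip_width: 49.3
```

```bash
python3 -m jog '[{"translation":[0,0,0.0015],"rotation":[0,0,0],"claw":0.03},{"translation":[0,0,0],"rotation":[0,0,0],"claw":0.03}]'
python3 -m jog '[{"translation":[0,0,0.0015],"rotation":[0,0,0],"claw":0.03},{"translation":[0,0,0],"rotation":[0,0,0],"claw":0.03}]'
python3 -m jog '[{"translation":[0,0,0.001],"rotation":[0,0,0],"claw":0.03},{"translation":[0,0,0],"rotation":[0,0,0],"claw":0.03}]'
python3 -m jog '[{"translation":[0,0,0.001],"rotation":[0,0,0],"claw":0.03},{"translation":[0,0,0],"rotation":[0,0,0],"claw":0.03}]'
```

```text
t: 9.72
eef_pos: [627.3, 170.5, 38.6]
tool_rot: [[0.979, -0.186, -0.086], [-0.185, -0.983, 0.015], [-0.087, 0.001, -0.996]]
ft_force: [-0.4, -0.4, -1.6]
grip_width: 49.0
t: 9.88
eef_pos: [627.1, 170.4, 37.0]
tool_rot: [[0.979, -0.186, -0.086], [-0.185, -0.983, 0.015], [-0.087, 0.001, -0.996]]
ft_force: [-0.8, -0.2, -1.7]
grip_width: 49.2
t: 10.05
eef_pos: [627.1, 170.5, 36.1]
tool_rot: [[0.979, -0.186, -0.086], [-0.185, -0.983, 0.015], [-0.087, 0.001, -0.996]]
ft_force: [0.5, -0.3, -1.6]
grip_width: 48.9
t: 10.22
eef_pos: [627.2, 170.5, 36.0]
tool_rot: [[0.979, -0.186, -0.086], [-0.185, -0.983, 0.015], [-0.087, 0.001, -0.996]]
ft_force: [-2.8, -0.3, 9.4]
grip_width: 48.8
```

Contact came at z = 36.1, as predicted. I ease off a little and slide uphill.

```bash
python3 -m jog '[{"translation":[-0.004,0,-0.0008],"rotation":[0,0,0],"claw":0.03},{"translation":[-0.007,0,0],"rotation":[0,0,0],"claw":0.03},{"translation":[-0.006,0,0],"rotation":[0,0,0],"claw":0.03},{"translation":[-0.004,0,0],"rotation":[0,0,0],"claw":0.03},{"translation":[0,0,0],"rotation":[0,0,0],"claw":0.03}]'
python3 -m jog '[{"translation":[-0.002,0,0],"rotation":[0,0,0],"claw":0.03},{"translation":[-0.002,0,0],"rotation":[0,0,0],"claw":0.03},{"translation":[0,0,0],"rotation":[0,0,0],"claw":0.03}]'
python3 -m jog '[{"translation":[-0.0015,0,0],"rotation":[0,0,0],"claw":0.03},{"translation":[0,0,0],"rotation":[0,0,0],"claw":0.03}]'
python3 - <<'E'
from h import *
p,d,s=snap('wrist','w5.png');snap('top','t5.png');snap('scene','s5.png')
R=s['tool_rot'];print(R.T@(np.array([598.9,175.6,38.4])-s['eef_pos']),s['ft_force'])
b=cv2.imread('pics/s5.png')[220:340,380:590];t=cv2.imread('pics/w5.png')[340:440,150:480]
cv2.imwrite('pics/x5.png',np.vstack([cv2.resize(b,(660,377)),cv2.resize(t,(660,200))]))
E
```

```text
t: 10.63
eef_pos: [605.4, 174.6, 38.0]
tool_rot: [[0.979, -0.185, -0.087], [-0.185, -0.983, 0.015], [-0.088, 0.001, -0.996]]
ft_force: [-0.0, 0.7, -0.7]
grip_width: 48.9
t: 10.88
eef_pos: [602.4, 175.2, 38.3]
tool_rot: [[0.979, -0.186, -0.086], [-0.185, -0.983, 0.015], [-0.087, 0.001, -0.996]]
ft_force: [-1.0, 1.0, -0.4]
grip_width: 49.1
t: 11.05
eef_pos: [601.2, 175.4, 38.4]
tool_rot: [[0.979, -0.186, -0.086], [-0.185, -0.983, 0.015], [-0.087, 0.001, -0.996]]
ft_force: [-0.2, 0.4, 0.4]
grip_width: 48.9
[-2.26417081  0.24084591  0.16566423] [-0.20304906  0.41748353  0.35093174]
```

View pics/x5.png

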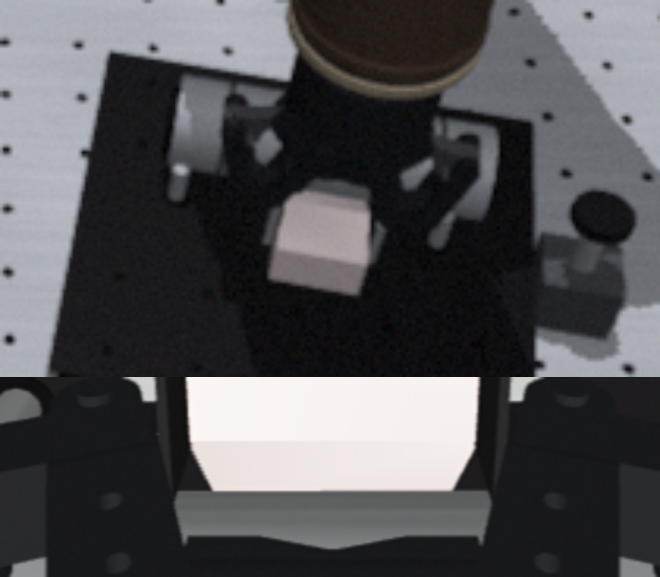

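The chock is about 2 mm short of the computed snug spot and square, and the tube sits right behind it. I measure the tube in the tool frame directly from the wrist depth.

```bash
cat > rel.py <<'E'
from h import *
import sys
a=np.load(sys.argv[1]);p,d=a['p'],a['d']
V,U=np.mgrid[0:480,0:640]
c=cams.get_calibration('wrist');K=np.array(c['camera_matrix']);M=np.array(c['mount'])
P=np.stack([(U-K[0,2])/K[0,0]*d,(V-K[1,2])/K[1,1]*d,d],-1)@M[:3,:3].T+M[:3,3]
for v in range(362,426,3): print(v,np.round(P[v,[265,315,365]],1).tolist())
m=(V>398)&(V<418)&(U>245)&(U<390)&(P[...,0]<-15)&(P[...,0]>-80)&(P[...,2]>-70)
q=P[m];q=q[q[:,2]<0]
for zc in(-22.5,-23.5,-24.5):
  x=q[:,0]-np.sqrt(np.maximum(28**2-(q[:,2]-zc)**2,0));print(zc,len(q),'tube x in tool',np.median(x),x.std())
E
python3 rel.py pics/w5.npz
```

```text
362 [[-5.8, -18.1, -25.3], [-5.0, -0.9, -26.7], [-6.2, 16.3, -24.8]]
365 [[-6.5, -18.0, -26.0], [-6.7, -0.9, -25.7], [-6.8, 16.3, -25.7]]
368 [[-8.5, -18.2, -24.8], [-8.4, -0.9, -25.0], [-7.7, 16.3, -26.0]]
371 [[-9.4, -18.2, -25.3], [-9.0, -0.9, -25.8], [-9.2, 16.4, -25.5]]
374 [[-11.5, -18.4, -23.9], [-11.3, -0.9, -24.2], [-11.6, 16.7, -23.8]]
377 [[-14.7, -18.9, -20.9], [-14.1, -0.9, -21.9], [-14.5, 17.1, -21.3]]
380 [[-17.4, -19.3, -18.8], [-17.2, -0.9, -19.0], [-17.0, 17.4, -19.4]]
383 [[-20.4, -19.7, -16.3], [-20.3, -0.9, -16.5], [-20.1, 17.8, -16.7]]
386 [[-23.1, -20.1, -14.3], [-24.1, -0.9, -12.9], [-23.0, 18.2, -14.5]]
389 [[-27.1, -20.7, -10.6], [-26.6, -0.9, -11.4], [-27.0, 18.8, -10.7]]
392 [[-30.0, -21.0, -8.6], [-29.7, -0.9, -8.9], [-29.8, 19.1, -8.8]]
395 [[-33.6, -21.5, -5.5], [-33.2, -0.9, -6.0], [-34.1, 19.7, -4.9]]
398 [[-30.3, -20.6, -11.8], [-29.8, -0.9, -12.6], [-30.3, 18.8, -11.9]]
401 [[-29.1, -20.1, -15.3], [-29.4, -0.9, -14.9], [-28.7, 18.2, -15.8]]
404 [[-27.8, -19.7, -18.8], [-28.1, -0.9, -18.3], [-27.7, 17.8, -18.9]]
407 [[-28.2, -19.5, -19.8], [-28.0, -0.9, -20.1], [-27.6, 17.6, -20.7]]
410 [[-27.6, -19.2, -22.4], [-28.2, -0.9, -21.5], [-27.6, 17.4, -22.3]]
413 [[-27.7, -19.0, -23.7], [-27.5, -0.9, -24.0], [-27.1, 17.1, -24.6]]
416 [[-26.9, -18.7, -26.4], [-27.0, -0.9, -26.2], [-27.7, 17.0, -25.4]]
419 [[10.3, -11.5, -73.1], [-27.1, -0.9, -27.6], [10.7, 9.8, -73.5]]
422 [[10.0, -11.4, -73.6], [-27.6, -0.9, -28.6], [10.9, 9.7, -74.7]]
425 [[10.6, -11.2, -75.2], [-28.5, -0.9, -29.0], [10.6, 9.6, -75.2]]
-22.5 2724 tube x in tool -55.777655066933065 0.433363882288878
-23.5 2724 tube x in tool -55.67787798185948 0.3804467872632959
-24.5 2724 tube x in tool -55.513141511721464 0.3757195480359091
```

Separation is 47.6 mm, so it is 2.6 mm short, which agrees with the world estimate. Pushing 3 mm.

```bash
python3 -m jog '[{"translation":[-0.001,0,0],"rotation":[0,0,0],"claw":0.03},{"translation":[-0.001,0,0],"rotation":[0,0,0],"claw":0.03},{"translation":[-0.001,0,0],"rotation":[0,0,0],"claw":0.03},{"translation":[0,0,0],"rotation":[0,0,0],"claw":0.03},{"translation":[0,0,0],"rotation":[0,0,0],"claw":0.03}]'
python3 - <<'E'
from h import *
snap('wrist','w6.png')
E
python3 rel.py pics/w6.npz | tail -3
```

```text
t: 11.62
eef_pos: [598.2, 176.0, 38.6]
tool_rot: [[0.979, -0.186, -0.086], [-0.185, -0.983, 0.015], [-0.087, 0.001, -0.996]]
ft_force: [-0.2, -0.2, -1.3]
grip_width: 49.3
-22.5 2720 tube x in tool -55.774335318101194 0.4300022679986061
-23.5 2720 tube x in tool -55.65103693071519 0.37922026110536405
-24.5 2720 tube x in tool -55.49486312114978 0.3754415529782978
```

The separation stayed at 47.6 mm while the tool went 3 mm: the chock was already touching and the tube rolled up with it (so the offset is a hand-eye bias). I back off 2 mm, let the tube follow, then check.

```bash
python3 -m jog '[{"translation":[0.001,0,0],"rotation":[0,0,0],"claw":0.03},{"translation":[0.001,0,0],"rotation":[0,0,0],"claw":0.03},{"translation":[0,0,0],"rotation":[0,0,0],"claw":0.03},{"translation":[0,0,0],"rotation":[0,0,0],"claw":0.03}]'
python3 - <<'E'
from h import *
snap('wrist','w7.png')
E
python3 rel.py pics/w7.npz | tail -3
python3 -m jog '[{"translation":[0,0,0.0005],"rotation":[0,0,0],"claw":0.03},{"translation":[0,0,0],"rotation":[0,0,0],"claw":0.03},{"translation":[0,0,0],"rotation":[0,0,0],"claw":0.03}]'
```

```text
t: 12.0
eef_pos: [600.3, 175.5, 38.4]
tool_rot: [[0.979, -0.186, -0.086], [-0.185, -0.983, 0.015], [-0.087, 0.001, -0.996]]
ft_force: [-1.1, -0.8, 0.8]
grip_width: 49.3
-22.5 2720 tube x in tool -55.776109885627754 0.4262721702935133
-23.5 2720 tube x in tool -55.67005236938674 0.37895587429070693
-24.5 2720 tube x in tool -55.49521438523814 0.3796579395686675
t: 12.3
eef_pos: [600.3, 175.5, 38.4]
tool_rot: [[0.979, -0.186, -0.085], [-0.185, -0.983, 0.015], [-0.087, 0.001, -0.996]]
ft_force: [-2.4, -1.5, 7.7]
grip_width: 49.2
```

The tube follows the chock and still touches. Releasing.

```bash
python3 -m jog '[{"translation":[0,0,0],"rotation":[0,0,0],"claw":0.052},{"translation":[0,0,0],"rotation":[0,0,0],"claw":0.056},{"translation":[0,0,0],"rotation":[0,0,0],"claw":0.062},{"translation":[0,0,0],"rotation":[0,0,0],"claw":0.07},{"translation":[0,0,0],"rotation":[0,0,0],"claw":0.075}]'
python3 -m jog '[{"translation":[0,0,0],"rotation":[0,0,0],"claw":0.075},{"translation":[0,0,0],"rotation":[0,0,0],"claw":0.075},{"translation":[0,0,0],"rotation":[0,0,0],"claw":0.075}]'
python3 - <<'E'
from h import *
snap('wrist','w8.png')
E
python3 rel.py pics/w8.npz | tail -3
```

```text
t: 12.72
eef_pos: [600.2, 175.6, 37.9]
tool_rot: [[0.979, -0.186, -0.086], [-0.185, -0.983, 0.015], [-0.087, 0.001, -0.996]]
ft_force: [0.6, -0.9, 0.6]
grip_width: 75.0
t: 12.97
eef_pos: [600.2, 175.6, 37.9]
tool_rot: [[0.979, -0.186, -0.086], [-0.185, -0.983, 0.015], [-0.087, 0.001, -0.996]]
ft_force: [0.0, -0.1, -0.2]
grip_width: 74.7
-22.5 2720 tube x in tool -55.564351002628634 0.46100126784888223
-23.5 2720 tube x in tool -55.4909547577302 0.3918580914450745
-24.5 2720 tube x in tool -55.33922178616871 0.3658743999523119
```

View pics/w8.png

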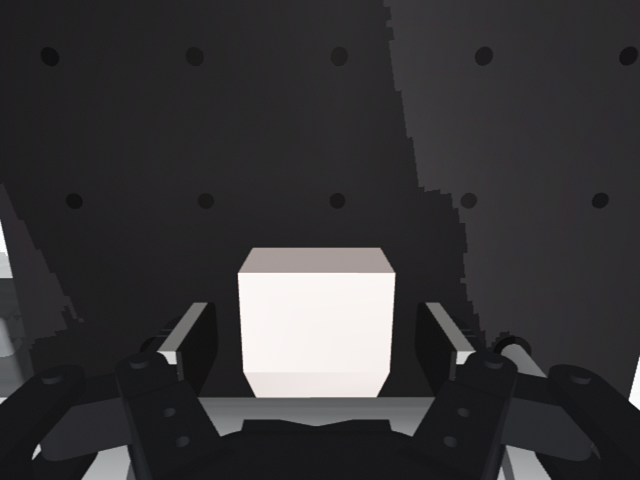

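The chock stands free at (315,330), square, the tube just behind it. Backing off along the tool axis.

```bash
python3 -m jog '[{"translation":[0,0,-0.01],"rotation":[0,0,0],"claw":0.075},{"translation":[0,0,-0.02],"rotation":[0,0,0],"claw":0.075},{"translation":[0,0,-0.035],"rotation":[0,0,0],"claw":0.075},{"translation":[0,0,-0.035],"rotation":[0,0,0],"claw":0.075},{"translation":[0,0,-0.035],"rotation":[0,0,0],"claw":0.075}]'
python3 -m jog '[{"translation":[0,0,-0.035],"rotation":[0,0,0],"claw":0.075},{"translation":[0,0,-0.01],"rotation":[0,5,0],"claw":0.02},{"translation":[0,0,0],"rotation":[0,0,0],"claw":0.02},{"translation":[0,0,0],"rotation":[0,0,0],"claw":0.02}]'
cat > meas.py <<'E'
from fit import *
from scipy.optimize import least_squares
import sys
def run(f,u0=0):
    p,d,s=snap('wrist',f)
    V,U=np.mgrid[0:480,0:640];W=world('wrist',U,V,d,s);ok=d>0
    ex=np.array([.983,-.185]);ey=np.array([.185,.983])
    X=(W[...,:2]-[594,169])@ex;Y=(W[...,:2]-[594,169])@ey;H=W[...,2]-(34.3-.0875*X)
    white=(p.min(-1)>120)&ok&(X>-25)&(X<60)&(np.abs(Y-8)<45)&(H>1)&(H<36)
    m=ok&(H>3)&(H<60)&(X<-22)&(X>-85)&(Y>-85)&(Y<95)&(p.min(-1)>60)
    q=W[m]
    def r(x):
        e=np.array([np.cos(x[2]),np.sin(x[2]),0]);v=q-[x[0],184,x[1]];v=v-np.outer(v@e,e);return np.linalg.norm(v,axis=1)-28
    g=least_squares(r,[547,66,1.385],loss='soft_l1');print('tube x@y184,z,yaw',g.x[0],g.x[1],np.degrees(g.x[2]),len(q),np.abs(g.fun).mean())
    w=np.c_[X[white],Y[white]];print('chock rect (rack xy)',cv2.minAreaRect(w.astype(np.float32)),len(w))
    fl=white&(H>27)&(H<36);print('flat',cv2.minAreaRect(np.c_[X[fl],Y[fl]].astype(np.float32)))
run(sys.argv[1])
print(state()['eef_pos'])
E
python3 meas.py w9.png
```

```text
t: 13.43
eef_pos: [611.6, 173.4, 174.6]
tool_rot: [[0.979, -0.186, -0.086], [-0.185, -0.983, 0.015], [-0.087, 0.001, -0.996]]
ft_force: [1.3, 0.7, -0.2]
grip_width: 75.0
t: 13.77
eef_pos: [615.2, 173.1, 218.8]
tool_rot: [[0.983, -0.185, 0.001], [-0.185, -0.983, -0.0], [0.001, 0.0, -1.0]]
ft_force: [0.2, 0.8, -0.2]
grip_width: 39.5
tube x@y184,z,yaw 548.0331860675756 66.48904054021212 79.3905730792534 9614 0.5249734778177992
chock rect (rack xy) ((4.642938613891602, 16.304576873779297), (71.5743179321289, 59.21248245239258), 89.96070098876953) 4215
flat ((6.32597541809082, 17.819568634033203), (55.635345458984375, 68.72228240966797), 0.1468275934457779)
[615.04391029 172.95503015 217.55641135]
```

View pics/w9.png

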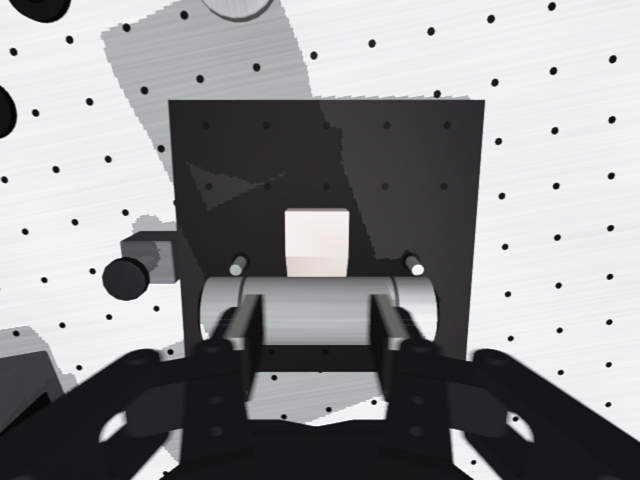

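The chock (317,242) is square and midway between the pins (237,265) and (413,263), its thin end under the tube; knob at (126,279). Now measuring the knob.

Run:
```python
from h import *
a=np.load('pics/w9.npz');d=a['d'];s={'eef_pos':a['pos'],'tool_rot':a['rot']}
V,U=np.mgrid[0:480,0:640];W=world('wrist',U,V,d,s)
m=(d>0)&(W[...,2]>78)&(W[...,2]<95)&(U>95)&(U<160)&(V>250)&(V<305)
q=W[m];print(len(q),cv2.minEnclosingCircle(q[:,:2].astype(np.float32)),np.median(q,0))
c=np.array([607.5,324.5,0]);st=state();print(np.array(st['tool_rot']).T@(c-st['eef_pos']),st['joints'])
```

```text
1603 ((607.9937744140625, 324.0354919433594), 17.079954147338867) [608.85139672 322.28048529  85.28162003]
[ -35.23696238 -147.70684528  217.47327406] [ 2.26863331e-01  4.78512733e-01  1.63652977e+00 -3.57451235e-04
  1.02794173e+00  1.98417348e+00]
```

```bash
python3 -m jog '[{"translation":[-0.009,-0.037,0],"rotation":[0,0,0],"claw":0},{"translation":[-0.009,-0.037,0],"rotation":[0,0,0],"claw":0},{"translation":[-0.009,-0.037,0],"rotation":[0,0,0],"claw":0},{"translation":[-0.0078,-0.0362,0],"rotation":[0,0,0],"claw":0},{"translation":[0,0,0],"rotation":[0,0,0],"claw":0}]'
python3 -m jog '[{"translation":[0,0,0.03],"rotation":[0,0,0],"claw":0},{"translation":[0,0,0.03],"rotation":[0,0,0],"claw":0},{"translation":[0,0,0.03],"rotation":[0,0,0],"claw":0},{"translation":[0,0,0.02],"rotation":[0,0,0],"claw":0},{"translation":[0,0,0.007],"rotation":[0,0,0],"claw":0}]'
python3 -m jog '[{"translation":[0,0,0],"rotation":[0,0,0],"claw":0},{"translation":[0,0,0.003],"rotation":[0,0,0],"claw":0},{"translation":[0,0,0.003],"rotation":[0,0,0],"claw":0},{"translation":[0,0,0],"rotation":[0,0,0],"claw":0}]'
```

```text
t: 14.23
eef_pos: [607.7, 329.8, 215.3]
tool_rot: [[0.983, -0.183, -0.003], [-0.183, -0.983, 0.0], [-0.003, 0.0, -1.0]]
ft_force: [-0.9, 0.3, -0.5]
grip_width: 0.1
t: 14.65
eef_pos: [606.3, 322.4, 94.9]
tool_rot: [[0.983, -0.186, -0.008], [-0.186, -0.983, -0.004], [-0.007, 0.005, -1.0]]
ft_force: [-1.1, -0.2, -0.4]
grip_width: -0.3
t: 14.98
eef_pos: [609.3, 324.0, 94.8]
tool_rot: [[0.983, -0.186, 0.001], [-0.186, -0.983, -0.0], [0.001, 0.0, -1.0]]
ft_force: [-0.4, 0.1, -0.4]
grip_width: 0.2
```

```bash
python3 -m jog '[{"translation":[0,0,0.004],"rotation":[0,0,0],"claw":0},{"translation":[0,0,0.004],"rotation":[0,0,0],"claw":0},{"translation":[0,0,0.004],"rotation":[0,0,0],"claw":0},{"translation":[0,0,0.003],"rotation":[0,0,0],"claw":0},{"translation":[0,0,0.0],"rotation":[0,0,0],"claw":0}]'
python3 -m jog '[{"translation":[0,0,0.003],"rotation":[0,0,0],"claw":0},{"translation":[0,0,0.003],"rotation":[0,0,0],"claw":0},{"translation":[0,0,0.003],"rotation":[0,0,0],"claw":0},{"translation":[0,0,0.003],"rotation":[0,0,0],"claw":0},{"translation":[0,0,0.0],"rotation":[0,0,0],"claw":0}]'
python3 - <<'E'
from h import *
snap('scene','s10.png')
cv2.imwrite('pics/x10.png',cv2.resize(cv2.imread('pics/s10.png')[220:370,380:600],None,fx=3,fy=3))
E
```

```text
t: 15.4
eef_pos: [608.8, 323.8, 78.7]
tool_rot: [[0.983, -0.186, -0.0], [-0.186, -0.983, -0.001], [-0.0, 0.001, -1.0]]
ft_force: [-0.5, -0.3, 0.4]
grip_width: 0.0
t: 15.82
eef_pos: [608.6, 323.7, 66.4]
tool_rot: [[0.983, -0.186, -0.001], [-0.186, -0.983, -0.001], [-0.0, 0.001, -1.0]]
ft_force: [-0.1, -0.4, -1.2]
grip_width: 0.2
```

View pics/x10.png

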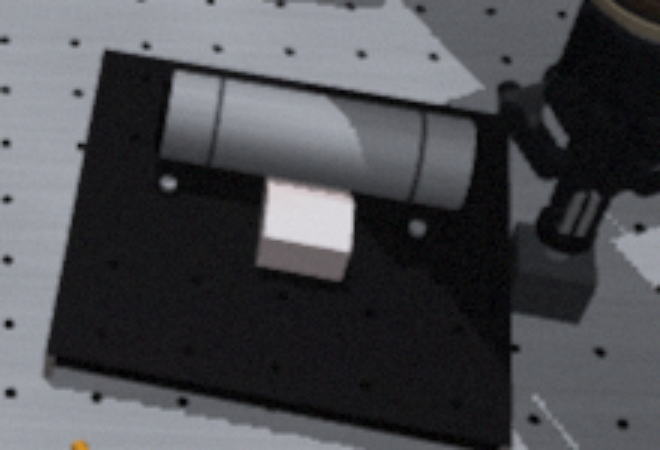

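The pins are sinking (dots at (168,183) and (418,228)), and the tube and chock are holding. I press on down to the end.

```bash
python3 -m jog '[{"translation":[0,0,0.003],"rotation":[0,0,0],"claw":0},{"translation":[0,0,0.003],"rotation":[0,0,0],"claw":0},{"translation":[0,0,0.003],"rotation":[0,0,0],"claw":0},{"translation":[0,0,0.0],"rotation":[0,0,0],"claw":0}]'
python3 -m jog '[{"translation":[0,0,0.0015],"rotation":[0,0,0],"claw":0},{"translation":[0,0,0.001],"rotation":[0,0,0],"claw":0},{"translation":[0,0,0.0],"rotation":[0,0,0],"claw":0}]'
python3 -m jog '[{"translation":[0,0,0.001],"rotation":[0,0,0],"claw":0},{"translation":[0,0,0.0],"rotation":[0,0,0],"claw":0}]'
```

```text
t: 16.2
eef_pos: [608.6, 323.7, 57.4]
tool_rot: [[0.983, -0.186, -0.001], [-0.186, -0.983, -0.001], [-0.0, 0.001, -1.0]]
ft_force: [0.5, -0.6, 0.2]
grip_width: 0.1
t: 16.45
eef_pos: [608.7, 323.7, 55.4]
tool_rot: [[0.983, -0.186, -0.0], [-0.186, -0.983, -0.001], [-0.0, 0.001, -1.0]]
ft_force: [-0.3, -1.1, -0.3]
grip_width: -0.4
t: 16.62
eef_pos: [608.8, 323.8, 55.0]
tool_rot: [[0.983, -0.186, -0.0], [-0.186, -0.983, -0.001], [0.0, 0.001, -1.0]]
ft_force: [-1.8, -0.8, 5.7]
grip_width: -0.2
```

The end stop is felt (5.7 N at z = 55.0). Retreating and checking.

```bash
python3 -m jog '[{"translation":[0,0,-0.01],"rotation":[0,0,0],"claw":0},{"translation":[0,0,-0.03],"rotation":[0,0,0],"claw":0},{"translation":[0,0,-0.035],"rotation":[0,0,0],"claw":0},{"translation":[0,0,-0.035],"rotation":[0,0,0],"claw":0},{"translation":[0,0,-0.035],"rotation":[0,0,0],"claw":0}]'
python3 -m jog '[{"translation":[0.009,0.036,-0.01],"rotation":[0,0,0],"claw":0},{"translation":[0.009,0.036,0],"rotation":[0,0,0],"claw":0},{"translation":[0.009,0.036,0],"rotation":[0,0,0],"claw":0},{"translation":[0.009,0.036,0],"rotation":[0,0,0],"claw":0},{"translation":[0,0,0],"rotation":[0,0,0],"claw":0}]'
python3 -m jog '[{"translation":[0,0,0],"rotation":[0,0,0],"claw":0},{"translation":[0,0,0],"rotation":[0,0,0],"claw":0}]'
python3 meas.py w11.png
python3 - <<'E'
from h import *
a=np.load('pics/w11.npz');d=a['d'];s={'eef_pos':a['pos'],'tool_rot':a['rot']}
V,U=np.mgrid[0:480,0:640];W=world('wrist',U,V,d,s)
m=(d>0)&(np.hypot(W[...,0]-608,W[...,1]-324)<12);print('knob z',np.median(W[m][:,2]),m.sum())
E
```

```text
t: 17.03
eef_pos: [608.6, 323.8, 201.6]
tool_rot: [[0.983, -0.186, -0.0], [-0.186, -0.983, -0.001], [-0.0, 0.001, -1.0]]
ft_force: [0.5, 0.6, -0.8]
grip_width: 0.6
t: 17.45
eef_pos: [617.6, 170.0, 210.5]
tool_rot: [[0.982, -0.189, 0.0], [-0.189, -0.982, -0.002], [0.001, 0.002, -1.0]]
ft_force: [2.1, -0.4, -0.2]
grip_width: -0.0
t: 17.62
eef_pos: [617.6, 175.8, 210.3]
tool_rot: [[0.982, -0.187, 0.0], [-0.187, -0.982, -0.001], [0.0, 0.0, -1.0]]
ft_force: [0.9, 0.3, -0.1]
grip_width: 0.3
tube x@y184,z,yaw 548.0351601148507 66.5190007002583 79.39833156179272 9676 0.528555765586098
chock rect (rack xy) ((4.705888748168945, 16.4337158203125), (72.07246398925781, 58.93730545043945), 89.56910705566406) 4513
flat ((5.961277008056641, 17.98196029663086), (69.3403091430664, 56.254638671875), 89.96538543701172)
[617.53548863 176.3996919  210.10554451]
knob z 55.45488279363286 646
```

View pics/w11.png

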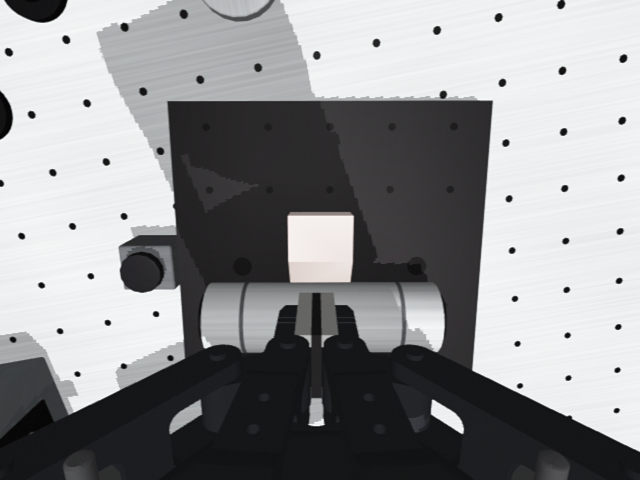

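The pins are sunk at (242,266) and (416,266), the knob top is at 55 mm, and the tube is at 548.0, unchanged from before the press. The chock at (320,247) is square against it. Handing in.

```bash
python3 -c "
from station import bot,state
print(bot.hand_in(),state()['t'])"
```

```text
the job is handed in; nothing more can be done
the job is handed in; nothing more can be done
```

I set the white wedge chock on the rack, thin end first against the low side of the steel tube, square and midway between the pins. I then pressed the knob to its end stop and handed in at about 18 s of the 48 s allowed.

**Last checks before handing in:**
- **Knob and pins:** the knob top measured 55.5 mm (fully down is 55 mm), and both pins are sunk.
- **Tube:** it read x = 548.0 mm both before and after the press. That is about 1 mm uphill of where it started, because I left it leaning on the chock.
- **Gripper:** it is clear of everything, about 210 mm above the table.

**Checks that disagreed:**
- **Contact offset:** the wrist camera put the tube centre 47.6 mm from the chock's middle at contact, not the stated 45 mm. I put this down to a calibration bias of about 2.6 mm, because the tube moved with the chock when I pushed it 3 mm and drew back 2 mm. It is inside the allowed 35–56 mm either way.
- **Chock outline:** the final automatic outline of the chock came out too large and off-centre, probably because other bright pixels got into it. I judged its squareness and position from the pictures and the tool pose at release.

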